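# Draw the slide tray out of the dryer with the pull hook

### The job

Take the pull hook from its rest, drop its prong into the pull ring of the warm slide tray and drag the tray out of the dryer until you feel it bear on the end stop; hold it snug there for about half a second with a firm but gentle pull (about 10 N, never more than 25 N). Then unhook, leaving the whole tray standing clear of the hood, and lay the hook back on its rest. Do not touch the tray with the gripper, do not tip it, and leave the bottle, the jar and the slide box where they stand.

Things in the scene. Friction and masses are not known exactly. Their poses are not given: they have to be found in the camera images.
- hook_grip (a point): Pull hook, 150 g: centre of its black handle, a bar 100 mm long (its x), 24 mm wide (y), 26 mm high (z). A steel rod 8 mm thick leaves the +x end of the handle at mid height and runs on along +x; 110 mm from the handle's centre it bends straight down into a prong. At the start it lies level on hook_rest, z up, handle centre 58 mm above the bench, the middle 60 mm of the handle free between the rest's saddles.
- hook_tip (a point): Rounded lower end of the hook's prong (8 mm thick): 110 mm ahead (+x) of the handle's centre and 34 mm below it. Axes as the hook's.
- hook_rest: Grey plastic rest for the hook, fixed on the bench: base 100 x 70 mm, two saddles 80 mm apart along its x, with flat seats 45 mm above the bench on which the underside of the handle lies, and side cheeks flaring outwards from 30 mm apart at the seats, up to 60 mm above the bench. The origin is at the bench under the middle; the hook belongs with its handle's centre over the origin, prong towards +x.
- tray: Open steel slide tray, loose, 120 mm long (x), 110 mm wide (y), 50 mm high, 0.31 to 0.63 kg; origin at the centre of its underside. It stands on the dryer's base plate, 8 mm above the bench, between two side rails 116 mm apart, mostly under the hood at the start. Its front face is 60 mm from the origin towards -x and carries the pull ring. It slides out along -x with some dry friction (unknown, about 1 to 5 N).
- tray_eye (a point): Centre of the tray's pull ring, a flat horizontal steel ring (hole upright): hole 18 mm across, outside 30 mm, 6 mm thick, 84 mm ahead (-x) of the tray's centre, mid-thickness 48 mm above the bench. It stands clear of the hood, open to above. Axes as the tray's.
- dryer: White slide dryer, fixed: hood 180 mm long, 146 mm wide, 104 mm high, open at its mouth. Origin on the bench below the middle of the mouth; the hood lies towards +x; a base plate (8 mm thick) with low side rails (24 mm above the bench) runs out 205 mm towards -x, the way the tray is drawn, and carries the end stop.
- stop_range (a point): Middle of the end stop's range, on the base plate, 155 mm before the mouth; axes as the dryer's. The stop: two rigid rubber-faced uprights, 46 mm high, 12 mm thick, 74 mm apart; the tray's front meets them, the ring passes between. Its setting differs each time and is not given: rubber faces 125 to 185 mm before the mouth, so the tray's centre halts 65 to 125 mm before it, clear of the hood.
- reagent: Amber bottle, 60 mm across, 130 mm high; bystander. Origin under its centre.
- jar: Open glass jar, 70 mm across, 70 mm high; bystander. Origin under its centre.
- slide_box: White slide box with grey lid, 85 x 100 x 28 mm; bystander. Origin under its centre.

How it is judged:
By the outcome, as a careful person would: the job done as asked, in the order asked, and still so for the second after the job is handed in, with the robot touching nothing.
It also fails if it takes over 58 s, if anything falls off the work surface, if the arm or the gripper's body presses on something with over 40 N, if the wrist force passes 120 N, or if a joint passes its speed limit or range.

### The arm

A 6-joint arm with a two-finger parallel gripper is mounted at the origin on the work surface. World frame = base frame: x ahead of the robot, y to its left, z up, the work surface at z = 0. Lengths are in m, angles in rad, forces in N, time in s.
With the tool pointing down it reaches from about 0.35 to 0.775 m from the base axis. Payload 7.3 kg.
Tool frame: the origin (TCP) lies on the mounting face of the last link; the fingertips stand 178 mm ahead of it and the grasp point (between the pads) lies 159 mm ahead of it (manip.nose_length is the z of the fingertips in the tool frame, in m); z points along the fingers, y is the line along which they close (so a half turn about z gives the same grasp; the last joint's range is limited). The gripper opens to 92 mm and grips with 3 to 60 N. Pads are 19 mm wide; open, the fingers measure 130 mm over their backs; the gripper's body (75 mm by 190 mm) begins 47 mm behind the grasp point.
Start: joints at [-1.453, 0.342, 1.524, -0, 1.275, -0.146], TCP at [0.137, -0.507, 0.405] pointing down, gripper open.
Joint ranges: [-2.53, 2.53], [-0.77, 2.02], [0.04, 2.7], [-1, 4.14], [0.28, 2.66], [-3.11, 3.11]. Speed limits (rad/s): [2.57, 2.57, 3.14, 3.14, 3.14, 3.14].

### API

Orientations are given as a unit quaternion [w, x, y, z].
In Python, from station import manip gives the robot as it stands.
- The arm moves only by the tool move_arm, never from a script. Its argument "deltas" is a list that holds one entry, the list of rows, each a list of 7 numbers: the shift along the tool's x, y, z in units of 0.5 m (1.0 is 0.5 m), then the turn, a rotation vector about the tool's x, y, z in units of pi rad (1.0 is pi rad), then the gripper command: -1 is fully open, 1 is shut, values between are in proportion. A call has 1 to 5 rows; each row shifts and turns the commanded pose from where the row before left it, along the tool's axes as they then stand; what a row does not reach is not made up. A row lasts 1/10 s, in which the tool goes at most 50 mm and 8.59 degrees, less where a joint would pass 70% of its speed; a pose out of reach is approached as far as the arm can. A call with a number of a shift or a turn outside -1 to 1 is refused whole. A call with a gripper value outside its range is refused whole. The fingers move at their own pace and stop on an object; "force" is the grip in N (left out, the last holds). Time passes only in rows, so rows that do not move let the fingers close. It gives the time, the measured TCP pose, the force, the opening and the grip force at its end, in the units of the state.
- manip.state(): the state, without advancing time (a new reading comes with each control period).
- manip.get_image(name): name is "scene" or "top"; returns a dict with "frame" (384x512x3 uint8, blue, green, red), "z_map" (384x512 float32, m along the optical axis (not along the pixel's ray), 0 where there is no reading), "K" (3x3 intrinsics, pixels), "distortion" ([k1, k2, p1, p2, k3] as OpenCV has them; the pictures are not rectified), "position" and "attitude" of the camera in the world. Camera axes: x right, y down, z forward; pixel columns grow to the right and rows downward; lengths in m; the calibration is good to about 2 mm. A picture is of the moment at which its call begins.
- manip.finish_job(): hands the job in; it is judged then, once.
Trained networks look in the newest picture that a camera, given by its name, has taken for a name from the list of things; names that differ only in an ending like _2 or _b are one class to them, and where a whole thing is asked for, a point or a joint stands for the part that bears it (a point fixed in the world has none). Each returns a list of dicts, best first, with "score" (0 to 1); they miss things now and then, are a little off and sometimes report something else, mostly with a low value. They report only what shows in the picture. A call takes as long as a camera call.
- manip.look_for(label, camera): "extent" ([left, top, right, bottom] in pixels, round what is visible of it).
- manip.regions_of(label, camera): "pixels" (384x512 bool, what is visible of it) and "extent" ([left, top, right, bottom] in pixels, round what is visible of it).
- manip.place_of(label, camera): "position" ([column, row] in pixels: a listed point, or the origin of a listed thing).
The state is a dict: "time_s": time; "joints": joint angles; "qd": joint speeds; "tau": joint torques, N m; "tool_pos": TCP position; "eef_rot": TCP orientation; "wrist_force": force on the tool from outside, world axes, zero at the start; "torque": the same for the moment, N m; "grip_width": opening from 0.0 (shut) to 1.0 (fully open); "finger_force": force on a finger pad.
Only numpy, scipy, OpenCV 4.12 (cv2) and the standard library are available. Lean on these libraries where they do the work, as an engineer would, in place of code of your own. Each camera call takes 0.05 s, during which the arm holds its last target. There are 200 camera calls.

## Working session

There is one attempt and no reset: what is moved stays moved. The work goes in short steps, Python scripts to look and compute and a tool call to move; the robot and the scene stay as the last step left them, time stands still between calls to the robot, and variables do not carry over. Pictures are saved under pics/ and viewed, at most 10 in all, crops included, and the job is handed in when it is done.

Besides the shell and the picture viewer there is one more tool, called after "Call:" as a command line: name --argument value ..., lists and objects as JSON in quotes. move_arm: Moves the arm, as the interface text tells. Its arguments: {"type":"object","properties":{"deltas":{"type":"array","items":{"type":"array","items":{"type":"array","items":{"type":"number","minimum":-1,"maximum":1}}}},"force":{"type":"number"}},"required":["deltas"]}

```bash
mkdir -p pics; ls
cat > h.py <<'E'
import numpy as np,cv2
from scipy.spatial.transform import Rotation as R
from station import manip
def rot(q): return R.from_quat([q[1],q[2],q[3],q[0]]).as_matrix()
def camrot(im):
    a=np.array(im["attitude"]); return a if a.shape==(3,3) else rot(a)
def ray(im,px):
    u=cv2.undistortPoints(np.array([[px]],float),np.array(im["K"]),np.array(im["distortion"]))[0,0]
    return np.array(im["position"]),camrot(im)@np.array([u[0],u[1],1])
def atz(im,px,z):
    p,d=ray(im,px); return p+d*(z-p[2])/d[2]
def dep(im,px):
    p,d=ray(im,px); return p+d*im["z_map"][int(round(px[1])),int(round(px[0]))]
E
python3 - <<'E'
from h import *
s=manip.state(); print(s)
H=dict(hook_grip=.058,hook_tip=.024,hook_rest=0,tray=.008,tray_eye=.048,dryer=0,stop_range=.008,reagent=0,jar=0,slide_box=0)
for c in("scene","top"):
    im=manip.get_image(c); cv2.imwrite(f"pics/{c}0.png",im["frame"]); print(c,np.round(im["position"],3),im["attitude"])
    for n,z in H.items():
        for d in manip.place_of(n,c)[:2]:
            print(n,round(d["score"],2),np.round(d["position"],1),"atz",np.round(atz(im,d["position"],z),3),"dep",np.round(dep(im,d["position"]),3))
E
```

```text
pics
{'time_s': 0.0, 'joints': array([-1.45300468e+00,  3.42738747e-01,  1.52501641e+00, -3.35776701e-06,
        1.27538922e+00, -1.46004007e-01]), 'qd': array([-0.00032968,  0.00169181,  0.00281225, -0.00054519, -0.0007867 ,
        0.00279852]), 'tau': array([-4.38348679e-04, -4.31243920e+01, -2.44222856e+01,  7.18801282e-02,
        5.60044439e-02, -1.52467323e-04]), 'tool_pos': array([ 0.13689551, -0.5067021 ,  0.40403664]), 'eef_rot': array([-7.75808033e-04,  9.91313722e-01,  1.31516169e-01,  9.33847234e-06]), 'wrist_force': array([ 0.12422906, -0.12187473, -1.02711446]), 'torque': array([ 0.05191471,  0.0446961 , -0.0387685 ]), 'finger_force': 0.0, 'grip_width': 1.0026627346431773}
scene [0.931 0.493 0.917] [-0.09640653  0.32274848  0.90015372 -0.27615661]
hook_grip 0.71 [393.5 251.4] atz [0.461 0.342 0.058] dep [0.468 0.344 0.072]
hook_grip 0.21 [221.8 157.9] atz [ 0.586 -0.069  0.058] dep [ 0.568 -0.097  0.014]
hook_tip 0.68 [346.4 223.8] atz [0.471 0.226 0.024] dep [0.459 0.219 0.001]
hook_tip 0.62 [198.8 116.5] atz [ 0.538 -0.235  0.024] dep [ 0.535 -0.24   0.018]
hook_res
[... 840 characters left out ...]
6]
hook_grip 0.9 [106.6 241.5] atz [0.458 0.335 0.058] dep [0.457 0.33  0.071]
hook_rest 0.86 [110.7 239.7] atz [0.466 0.345 0.   ] dep [0.461 0.322 0.072]
tray 0.81 [389.1 212.8] atz [ 0.532 -0.297  0.008] dep [ 0.518 -0.261  0.102]
tray_eye 0.57 [360.1 199. ] atz [ 0.557 -0.218  0.048] dep [ 0.564 -0.231  0.008]
dryer 0.65 [369.4 207.2] atz [ 0.546 -0.254  0.   ] dep [ 0.54  -0.242  0.037]
stop_range 0.93 [304.6 196. ] atz [ 0.57  -0.1    0.008] dep [ 0.569 -0.099  0.012]
reagent 0.9 [172.1 140.1] atz [0.707 0.217 0.   ] dep [0.683 0.205 0.068]
jar 0.86 [103.9 152.9] atz [0.672 0.377 0.   ] dep [0.67  0.374 0.008]
slide_box 0.93 [214.4 280.4] atz [0.376 0.108 0.   ] dep [0.377 0.106 0.028]
```

Run:
```python
import cv2
a=cv2.imread("pics/scene0.png");b=cv2.imread("pics/top0.png")
cv2.imwrite("pics/s1.png",cv2.resize(a,(800,600)));cv2.imwrite("pics/t1.png",cv2.resize(b,(800,600)))
```

```text
(no output)
```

View pics/s1.png

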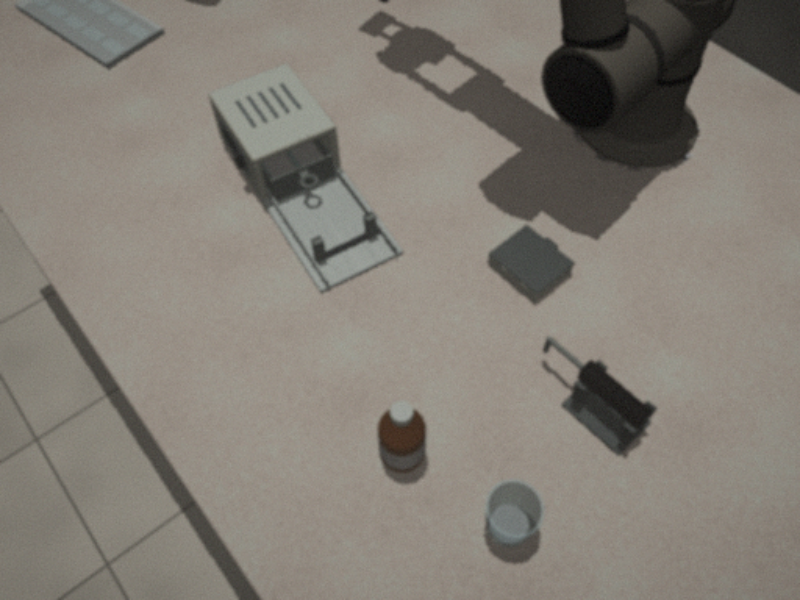

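View pics/t1.png

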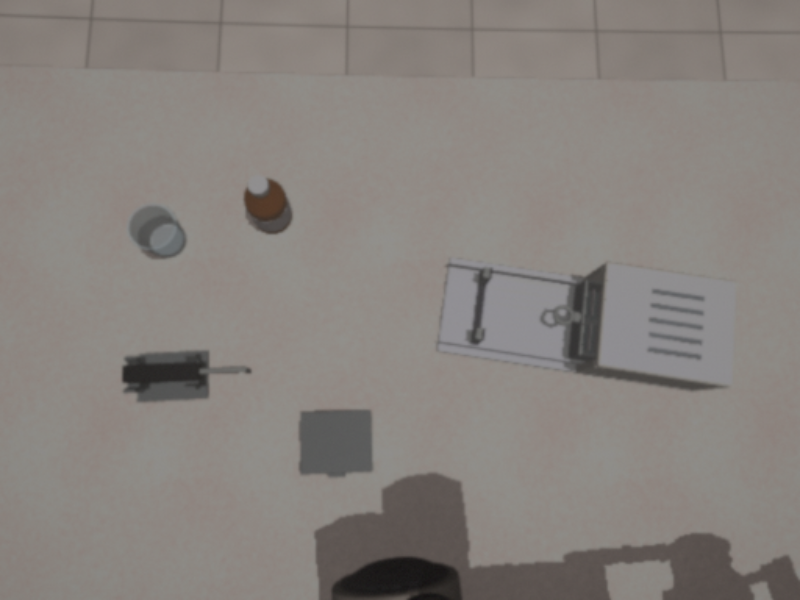

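The scene view shows the hood at upper left with the ring and its shadow near (309,180)/(313,200) and the stop uprights at (318,250)/(370,225). The top view (×1.56) shows the hook at (122–250,372) with its prong to the right, and the tray ring near (562,313). Next I'll refine these using depth.

```bash
cat >> h.py <<'E'
def cloud(im):
    h,w=im["z_map"].shape; g=np.stack(np.meshgrid(np.arange(w),np.arange(h)),-1).reshape(-1,1,2).astype(float)
    u=cv2.undistortPoints(g,np.array(im["K"]),np.array(im["distortion"]))[:,0]; z=im["z_map"].reshape(-1)
    P=(np.c_[u,np.ones(len(u))]*z[:,None])@camrot(im).T+np.array(im["position"]); P[z<=0]=np.nan
    return P
def box(P,x,y,z):
    m=np.all([(P[:,i]>b[0])&(P[:,i]<b[1]) for i,b in enumerate((x,y,z))],0); return P[m]
def rect(Q):
    (c,s,a)=cv2.minAreaRect(Q[:,:2].astype(np.float32)); return len(Q),np.round(c,4),np.round(s,4),round(a,2),"z",np.round(np.median(Q[:,2]),4)
E
python3 - <<'E'
from h import *
for c in("scene","top"):
    P=cloud(manip.get_image(c)); print(c)
    print("handle",rect(box(P,(.4,.53),(.26,.42),(.064,.08))))
    q=box(P,(.4,.53),(.26,.42),(.064,.08)); v=np.linalg.svd(q[:,:2]-q[:,:2].mean(0))[2][0]; print(" dir",v, q.mean(0))
    q=box(P,(.4,.53),(.2,.275),(.045,.064)); print("rod",rect(q)) if len(q)>5 else 0; print(q.round(3)[::6])
    print("hood",rect(box(P,(.4,.7),(-.5,-.2),(.098,.112))))
    q=box(P,(.52,.60),(-.245,-.18),(.043,.056)); print("ring",len(q)); print(q.round(3).tolist()[:60])
    for n,x in(("up lo",(.51,.565)),("up hi",(.565,.64))):
        q=box(P,x,(-.17,-.04),(.03,.08)); print(n,len(q), q.min(0).round(3) if len(q) else 0,q.max(0).round(3) if len(q) else 0)
    q=box(P,(.45,.7),(-.2,-.02),(.018,.03)); print("rails",rect(q)); q=box(P,(.45,.7),(-.2,-.02),(.005,.03)); print("plate",rect(q))
E
```

```text
scene
handle (589, array([0.4646, 0.3406]), array([0.0274, 0.1005]), 2.66, 'z', np.float64(0.0701))
 dir [-0.0488058   0.99880829] [0.46606849 0.34276068 0.06992919]
rod (93, array([0.4694, 0.2515]), array([0.0086, 0.0463]), 4.17, 'z', np.float64(0.06))
[[0.471 0.229 0.061]
 [0.47  0.234 0.062]
 [0.467 0.237 0.06 ]
 [0.47  0.239 0.061]
 [0.472 0.234 0.052]
 [0.466 0.245 0.061]
 [0.471 0.244 0.06 ]
 [0.472 0.243 0.057]
 [0.472 0.246 0.055]
 [0.472 0.251 0.059]
 [0.472 0.256 0.061]
 [0.472 0.259 0.061]
 [0.471 0.262 0.06 ]
 [0.473 0.265 0.061]
 [0.471 0.269 0.06 ]
 [0.47  0.274 0.062]]
hood (2885, array([ 0.5333, -0.341 ]), array([0.184 , 0.1462]), 81.78, 'z', np.float64(0.1039))
ring 136
[[0.529, -0.24, 0.056], [0.527, -0.24, 0.054], [0.524, -0.24, 0.052], [0.523, -0.236, 0.055], [0.537, -0.243, 0.055], [0.534, -0.243, 0.053], [0.532, -0.241, 0.053], [0.528, -0.243, 0.05], [0.527, -0.241, 0.05], [0.526, -0.237, 0.053], [0.522, -0.239, 0.048], [0.542, -0.244, 0.054], [0.539, -0.244, 0.052], [0.537, -0.242, 0.052], [0.535, -0.243, 0.05], [0.533, -0.24, 0.052], [0.53, -0.24, 0.049], [0.5
[... 2994 characters left out ...]
557, -0.244, 0.045], [0.556, -0.243, 0.054], [0.554, -0.205, 0.048], [0.554, -0.206, 0.05], [0.554, -0.208, 0.052], [0.555, -0.227, 0.047], [0.554, -0.229, 0.05], [0.554, -0.23, 0.053], [0.554, -0.233, 0.05], [0.554, -0.235, 0.051], [0.554, -0.238, 0.049], [0.554, -0.239, 0.051], [0.554, -0.241, 0.053], [0.554, -0.244, 0.051], [0.552, -0.204, 0.05], [0.552, -0.206, 0.05], [0.551, -0.208, 0.051]]
up lo 57 [ 0.514 -0.102  0.031] [ 0.53  -0.089  0.057]
up hi 59 [ 0.603 -0.115  0.031] [ 0.619 -0.102  0.059]
rails (247, array([ 0.5642, -0.1287]), array([0.1595, 0.1233]), 82.0, 'z', np.float64(0.0235))
plate (3747, array([ 0.5926, -0.1164]), array([0.1727, 0.2171]), 88.06, 'z', np.float64(0.0083))
```

```bash
cat >> h.py <<'E'
def plan(wps,g,step=.045,dyaw=8.0):
    """wps: list of (x,y,z,yaw_deg of tool x); print rows from the present pose"""
    s=manip.state(); M=rot(s["eef_rot"]); p=np.array(s["tool_pos"]); y=np.degrees(np.arctan2(M[1,0],M[0,0])); k=0
    print("now",p.round(4),round(y,2),"tilt",M[:,2].round(4))
    for w in wps:
        t=np.array(w[:3]); n=max(1,int(np.ceil(np.linalg.norm(t-p)/step)),int(np.ceil(abs(w[3]-y)/dyaw)))
        for i in range(n):
            d=(t-p)/n; a=np.radians(y)
            r=[d@[np.cos(a),np.sin(a),0]/.5,d@[np.sin(a),-np.cos(a),0]/.5,-d[2]/.5,0,0,-(w[3]-y)/n/180,g]
            if i==0: y0=y; yy=y; pp=p; 
            # rows with running yaw
            print(k,[round(float(v),4) for v in r]); k+=1
            yy=yy+(w[3]-y0)/n; pp=pp+d
            y_old=y; y=yy; p_keep=p; p=pp
            # keep d and turn constant over the leg
            t_rem=n-i-1
            if t_rem: n_d=d; y_t=w[3]
            # re-anchor so that the constants hold
            p=p_keep if False else pp
            n=n;
E
python3 - <<'E'
s=open('h.py').read(); i=s.index("    for w in wps:")
s=s[:i]+'''    for w in wps:
        t=np.array(w[:3]); n=max(1,int(np.ceil(np.linalg.norm(t-p)/step)),int(np.ceil(abs(w[3]-y)/dyaw)))
        d=(t-p)/n; dy=(w[3]-y)/n
        for i in range(n):
            a=np.radians(y)
            print(k,[round(float(v),4) for v in (d@[np.cos(a),np.sin(a),0]/.5,d@[np.sin(a),-np.cos(a),0]/.5,-d[2]/.5,0,0,-dy/180,g)])
            k+=1; y+=dy
        p=t
'''
open('h.py','w').write(s)
E
python3 -c "
from h import *
plan([(.40,-.25,.40,70),(.45,.1,.40,92.75),(.465,.341,.36,92.75),(.465,.341,.255,92.75)],-1)"
```

```text
now [ 0.1369 -0.5068  0.4047] 15.11 tilt [ 0.e+00 -1.e-04 -1.e+00]
0 [0.0713, -0.0399, 0.0011, 0.0, 0.0, -0.0339, -1.0]
1 [0.0752, -0.0321, 0.0011, 0.0, 0.0, -0.0339, -1.0]
2 [0.0781, -0.0239, 0.0011, 0.0, 0.0, -0.0339, -1.0]
3 [0.0802, -0.0155, 0.0011, 0.0, 0.0, -0.0339, -1.0]
4 [0.0814, -0.0068, 0.0011, 0.0, 0.0, -0.0339, -1.0]
5 [0.0817, 0.0018, 0.0011, 0.0, 0.0, -0.0339, -1.0]
6 [0.081, 0.0105, 0.0011, 0.0, 0.0, -0.0339, -1.0]
7 [0.0794, 0.0191, 0.0011, 0.0, 0.0, -0.0339, -1.0]
8 [0.077, 0.0274, 0.0011, 0.0, 0.0, -0.0339, -1.0]
9 [0.0865, -0.0182, -0.0, 0.0, 0.0, -0.0158, -1.0]
10 [0.0873, -0.0139, -0.0, 0.0, 0.0, -0.0158, -1.0]
11 [0.0879, -0.0095, -0.0, 0.0, 0.0, -0.0158, -1.0]
12 [0.0882, -0.0051, -0.0, 0.0, 0.0, -0.0158, -1.0]
13 [0.0884, -0.0008, -0.0, 0.0, 0.0, -0.0158, -1.0]
14 [0.0883, 0.0036, -0.0, 0.0, 0.0, -0.0158, -1.0]
15 [0.088, 0.008, -0.0, 0.0, 0.0, -0.0158, -1.0]
16 [0.0875, 0.0124, -0.0, 0.0, 0.0, -0.0158, -1.0]
17 [0.08, 0.0088, 0.0133, 0.0, 0.0, -0.0, -1.0]
18 [0.08, 0.0088, 0.0133, 0.0, 0.0, -0.0, -1.0]
19 [0.08, 0.0088, 0.0133, 0.0, 0.0, -0.0, -1.0]
20 [0.08, 0.0088, 0.0133, 0.0, 0.0, -0.0, -1.0]
21 [0.08, 0.0088, 0.0133, 0.0, 0.0, -0.0, -1.0]
22 [0.08, 0.0088, 0.0133, 0.0, 0.0, -0.0, -1.0]
23 [0.0, 0.0, 0.07, 0.0, 0.0, -0.0, -1.0]
24 [0.0, 0.0, 0.07, 0.0, 0.0, -0.0, -1.0]
25 [0.0, 0.0, 0.07, 0.0, 0.0, -0.0, -1.0]
```

Call:
move_arm --deltas '[[[0.071, -0.04, 0.001, 0, 0, -0.034, -1], [0.075, -0.032, 0.001, 0, 0, -0.034, -1], [0.078, -0.024, 0.001, 0, 0, -0.034, -1], [0.08, -0.0155, 0.001, 0, 0, -0.034, -1], [0.081, -0.007, 0.001, 0, 0, -0.034, -1]]]'

```text
time_s: 1.7
tool_pos: [0.2832, -0.3629, 0.4023]
eef_rot: [0.0, 0.921, 0.39, 0.0]
wrist_force: [-0.3, -1.3, -0.0]
grip_width: 0.999
finger_force: 0.0
```

Call:
move_arm --deltas '[[[0.082, 0.002, 0.001, 0, 0, -0.034, -1], [0.081, 0.0105, 0.001, 0, 0, -0.034, -1], [0.079, 0.019, 0.001, 0, 0, -0.034, -1], [0.077, 0.027, 0.001, 0, 0, -0.034, -1], [0.0865, -0.018, 0, 0, 0, -0.016, -1]]]'

```text
time_s: 2.2
tool_pos: [0.4071, -0.2055, 0.4002]
eef_rot: [0.001, 0.802, 0.597, 0.0]
wrist_force: [0.7, 0.1, -0.1]
grip_width: 0.998
finger_force: 0.0
```

Call:
move_arm --deltas '[[[0.087, -0.014, 0, 0, 0, -0.016, -1], [0.088, -0.0095, 0, 0, 0, -0.016, -1], [0.088, -0.005, 0, 0, 0, -0.016, -1], [0.088, -0.001, 0, 0, 0, -0.016, -1], [0.088, 0.0035, 0, 0, 0, -0.016, -1]]]'

```text
time_s: 2.7
tool_pos: [0.4347, 0.0142, 0.4005]
eef_rot: [0.0, 0.722, 0.692, 0.0]
wrist_force: [0.4, -0.1, -0.7]
grip_width: 0.996
finger_force: 0.0
```

Call:
move_arm --deltas '[[[0.088, 0.008, 0, 0, 0, -0.016, -1], [0.0875, 0.0125, 0, 0, 0, -0.015, -1], [0.08, 0.009, 0.013, 0, 0, 0, -1], [0.08, 0.009, 0.013, 0, 0, 0, -1], [0.08, 0.009, 0.013, 0, 0, 0, -1]]]'

```text
time_s: 3.2
tool_pos: [0.4536, 0.2223, 0.3806]
eef_rot: [0.0, 0.688, 0.726, 0.0]
wrist_force: [0.3, 0.1, -0.0]
grip_width: 1.001
finger_force: 0.0
```

Call:
move_arm --deltas '[[[0.08, 0.009, 0.013, 0, 0, 0, -1], [0.08, 0.009, 0.013, 0, 0, 0, -1], [0.08, 0.009, 0.013, 0, 0, 0, -1], [0, 0, 0, 0, 0, 0, -1]]]'

```text
time_s: 3.6
tool_pos: [0.4603, 0.3449, 0.3598]
eef_rot: [-0.001, 0.687, 0.727, -0.0]
wrist_force: [1.0, -0.1, -0.1]
grip_width: 1.001
finger_force: 0.0
```

Call:
move_arm --deltas '[[[-0.008, 0.009, 0.07, 0, 0, 0.002, -1], [0, 0, 0.07, 0, 0, 0, -1], [0, 0, 0.07, 0, 0, 0, -1], [0, 0, 0.04, 0, 0, 0, -1], [0, 0, 0, 0, 0, 0, -1]]]'

```text
time_s: 4.1
tool_pos: [0.4649, 0.3362, 0.2334]
eef_rot: [-0.001, 0.69, 0.723, -0.003]
wrist_force: [0.4, 0.7, 0.2]
grip_width: 0.999
finger_force: 0.0
```

```bash
python3 -c "
from h import *
plan([(.465,.341,.225,92.75)],-1)
im=manip.get_image('scene');cv2.imwrite('pics/g.png',cv2.resize(im['frame'][170:320,300:500],(800,600)))"
```

```text
now [0.4649 0.3362 0.2334] 92.67 tilt [-0.0055 -0.0033 -1.    ]
0 [0.0096, 0.0007, 0.0167, 0.0, 0.0, -0.0004, -1.0]
```

View pics/g.png

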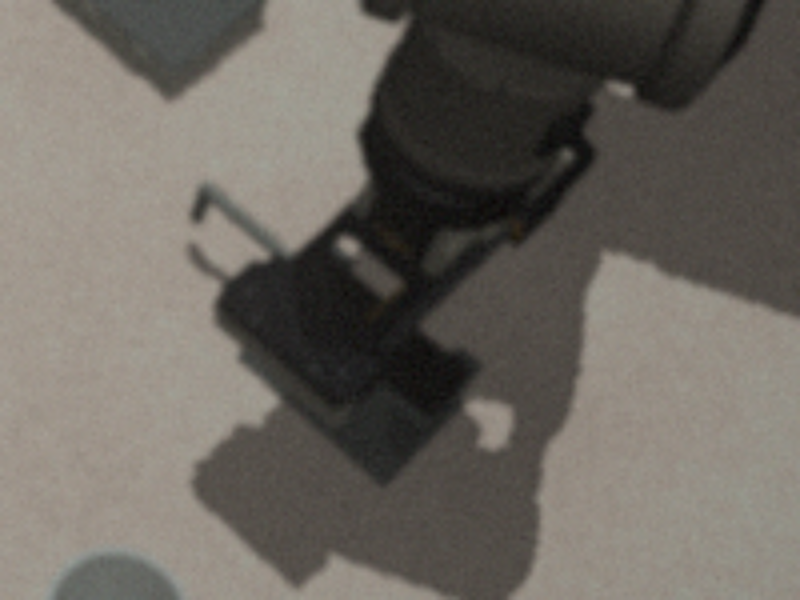

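The handle runs from about (230,290) to (460,390) in the crop. The fingers straddle its middle, and the prong is free at (205,195).

Call:
move_arm --deltas '[[[0.01, 0, 0.016, 0, 0, 0, -1], [0, 0, 0, 0, 0, 0, -1], [0, 0, 0, 0, 0, 0, 0.6], [0, 0, 0, 0, 0, 0, 1], [0, 0, 0, 0, 0, 0, 1]]]' --force 55

```text
time_s: 4.65
tool_pos: [0.4655, 0.3423, 0.2287]
eef_rot: [0.0, 0.69, 0.724, 0.0]
wrist_force: [0.2, 0.0, -0.7]
grip_width: 0.788
finger_force: 0.0
```

Call:
move_arm --deltas '[[[0, 0, 0, 0, 0, 0, 1], [0, 0, 0, 0, 0, 0, 1], [0, 0, 0, 0, 0, 0, 1], [0, 0, 0, 0, 0, 0, 1]]]'

```text
time_s: 5.05
tool_pos: [0.4654, 0.3423, 0.2281]
eef_rot: [0.0, 0.69, 0.724, -0.0]
wrist_force: [0.0, -0.4, -0.6]
grip_width: 0.44
finger_force: 0.0
```

Call:
move_arm --deltas '[[[0, 0, 0.006, 0, 0, 0, 1], [0, 0, 0, 0, 0, 0, 1], [0, 0, 0, 0, 0, 0, 1], [0, 0, 0, 0, 0, 0, 1], [0, 0, 0, 0, 0, 0, 1]]]'

```text
time_s: 5.55
tool_pos: [0.4654, 0.3423, 0.225]
eef_rot: [0.0, 0.69, 0.724, -0.0]
wrist_force: [0.0, -0.2, -1.6]
grip_width: 0.256
finger_force: 55.0
```

Call:
move_arm --deltas '[[[0, 0, 0, 0, 0, 0, 1], [0, 0, 0, 0, 0, 0, 1], [0, 0, 0, 0, 0, 0, 1]]]'

```text
time_s: 5.85
tool_pos: [0.4654, 0.3423, 0.2252]
eef_rot: [0.0, 0.69, 0.724, -0.0]
wrist_force: [-0.5, 0.3, -1.5]
grip_width: 0.258
finger_force: 55.0
```

```bash
python3 -c "
from h import *
plan([(.4655,.3423,.315,92.7),(.51,.15,.315,92.7),(.567,-.1085,.285,81.6)],1)"
```

```text
now [0.4654 0.3423 0.2252] 92.69 tilt [-0.e+00 -1.e-04 -1.e+00]
0 [0.0, 0.0001, -0.0898, 0.0, 0.0, -0.0, 1.0]
1 [0.0, 0.0001, -0.0898, 0.0, 0.0, -0.0, 1.0]
2 [-0.0777, 0.0142, -0.0, 0.0, 0.0, -0.0, 1.0]
3 [-0.0777, 0.0142, -0.0, 0.0, 0.0, -0.0, 1.0]
4 [-0.0777, 0.0142, -0.0, 0.0, 0.0, -0.0, 1.0]
5 [-0.0777, 0.0142, -0.0, 0.0, 0.0, -0.0, 1.0]
6 [-0.0777, 0.0142, -0.0, 0.0, 0.0, -0.0, 1.0]
7 [-0.087, 0.0149, 0.01, 0.0, 0.0, 0.0103, 1.0]
8 [-0.0864, 0.0177, 0.01, 0.0, 0.0, 0.0103, 1.0]
9 [-0.0858, 0.0205, 0.01, 0.0, 0.0, 0.0103, 1.0]
10 [-0.0851, 0.0233, 0.01, 0.0, 0.0, 0.0103, 1.0]
11 [-0.0843, 0.026, 0.01, 0.0, 0.0, 0.0103, 1.0]
12 [-0.0834, 0.0287, 0.01, 0.0, 0.0, 0.0103, 1.0]
```

Call:
move_arm --deltas '[[[0, 0, -0.03, 0, 0, 0, 1], [0, 0, -0.05, 0, 0, 0, 1], [0, 0, -0.05, 0, 0, 0, 1], [0, 0, -0.05, 0, 0, 0, 1], [-0.04, 0.007, 0, 0, 0, 0, 1]]]'

```text
time_s: 6.35
tool_pos: [0.4701, 0.3241, 0.319]
eef_rot: [0.001, 0.689, 0.724, 0.004]
wrist_force: [1.0, -0.4, -1.6]
grip_width: 0.256
finger_force: 55.0
```

Call:
move_arm --deltas '[[[-0.07, 0.012, 0, 0, 0, 0, 1], [-0.07, 0.013, 0, 0, 0, 0, 1], [-0.07, 0.013, 0, 0, 0, 0, 1], [-0.07, 0.013, 0, 0, 0, 0, 1], [-0.068, 0.013, 0, 0, 0, 0, 1]]]'

```text
time_s: 6.85
tool_pos: [0.5101, 0.1487, 0.3153]
eef_rot: [0.0, 0.69, 0.724, 0.0]
wrist_force: [1.0, 0.1, -1.1]
grip_width: 0.255
finger_force: 55.0
```

Call:
move_arm --deltas '[[[-0.075, 0.013, 0.009, 0, 0, 0.009, 1], [-0.075, 0.016, 0.009, 0, 0, 0.009, 1], [-0.075, 0.018, 0.009, 0, 0, 0.009, 1], [-0.074, 0.02, 0.009, 0, 0, 0.009, 1], [-0.074, 0.022, 0.009, 0, 0, 0.009, 1]]]'

```text
time_s: 7.35
tool_pos: [0.5528, -0.0384, 0.2926]
eef_rot: [0.0, 0.74, 0.673, 0.0]
wrist_force: [0.4, 0.4, -1.1]
grip_width: 0.259
finger_force: 55.0
```

Call:
move_arm --deltas '[[[-0.07, 0.022, 0.005, 0, 0, 0.009, 1], [-0.04, 0.012, 0.005, 0, 0, 0.008, 1], [-0.02, 0.006, 0.005, 0, 0, 0, 1], [0, 0, 0, 0, 0, 0, 1], [0, 0, 0, 0, 0, 0, 1]]]'

```text
time_s: 7.85
tool_pos: [0.5651, -0.1029, 0.2851]
eef_rot: [-0.0, 0.757, 0.653, -0.0]
wrist_force: [-0.6, -0.0, -1.7]
grip_width: 0.257
finger_force: 55.0
```

Run:
```python
from h import *
plan([(.567,-.1085,.285,81.6)],1)
for c in("scene","top"):
    im=manip.get_image(c); P=cloud(im)
    for n,z in(("hook_tip",.084),("tray_eye",.048),("hook_grip",.118)):
        for d in manip.place_of(n,c)[:2]: print(c,n,round(d["score"],2),np.round(d["position"],1),np.round(atz(im,d["position"],z),4))
    q=box(P,(.50,.62),(-.245,-.14),(.068,.13)); print("rod",len(q)); print(q.round(3)[::4].tolist())
    if c=="top": cv2.imwrite("pics/h1.png",cv2.resize(im["frame"][140:260,270:430],(800,600)))
```

```text
now [ 0.5651 -0.1029  0.2851] 81.58 tilt [-7.e-04  6.e-04 -1.e+00]
0 [-0.0106, 0.0054, 0.0002, 0.0, 0.0, -0.0001, 1.0]
scene tray_eye 0.56 [199.7 119.6] [ 0.5529 -0.2055  0.048 ]
scene hook_grip 0.84 [219.4 126.2] [ 0.5606 -0.1047  0.118 ]
scene hook_grip 0.66 [221.1 157.4] [ 0.6105 -0.0315  0.118 ]
rod 0
[]
top hook_tip 0.26 [215.4 281.1] [0.3764 0.1004 0.084 ]
top tray_eye 0.81 [361.8 198.4] [ 0.558  -0.2223  0.048 ]
rod 5
[[0.556, -0.203, 0.119], [0.552, -0.215, 0.121]]
```

View pics/h1.png

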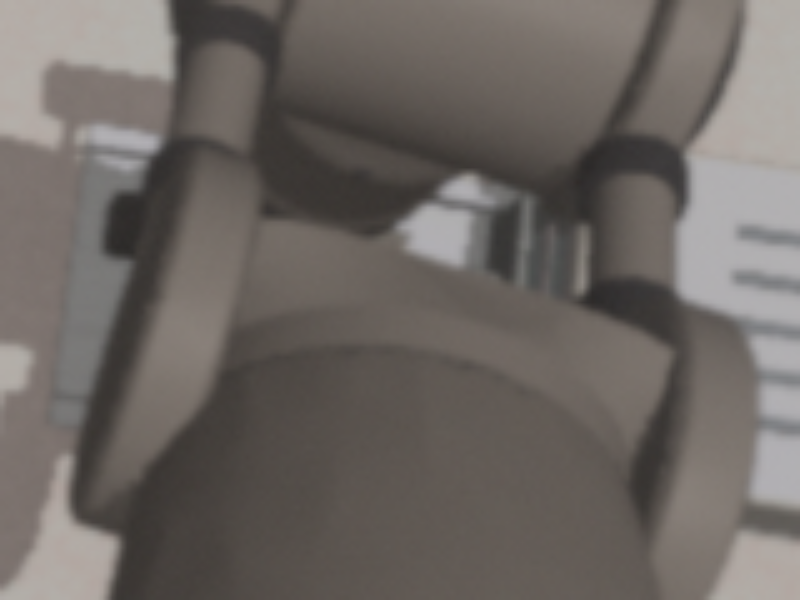

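The arm blocks the top view, so I'll use the scene camera.

Run:
```python
from h import *
im=manip.get_image("scene"); P=cloud(im)
q=box(P,(.52,.60),(-.232,-.19),(.043,.056)); print("ring",rect(q),q.min(0).round(4),q.max(0).round(4)); print(cv2.minEnclosingCircle(q[:,:2].astype(np.float32)))
q=box(P,(.50,.62),(-.26,-.13),(.06,.14)); print(len(q)); print(q.round(3)[::3].tolist())
def proj(X):
    return cv2.projectPoints(np.array([X],float),cv2.Rodrigues(camrot(im).T)[0],-camrot(im).T@np.array(im["position"]),np.array(im["K"]),np.array(im["distortion"]))[0].ravel().round(1)
print("ring px",proj([.5508,-.218,.048]),"tip px",proj([.5651-.0161,-.1029-.1098,.084]),"bend",proj([.5651-.0161,-.1029-.1098,.118]))
cv2.imwrite("pics/h2.png",cv2.resize(im["frame"][80:176,140:268],(800,600),interpolation=cv2.INTER_CUBIC))
```

```text
ring (13, array([ 0.5618, -0.2108]), array([0.0061, 0.0125]), 10.79, 'z', np.float64(0.0486)) [ 0.5577 -0.2164  0.0453] [ 0.5657 -0.2051  0.0528]
((0.5617038011550903, -0.21097761392593384), 0.006837077438831329)
141
[[0.519, -0.258, 0.105], [0.523, -0.257, 0.105], [0.517, -0.253, 0.104], [0.526, -0.257, 0.103], [0.521, -0.252, 0.104], [0.513, -0.25, 0.101], [0.529, -0.257, 0.102], [0.524, -0.252, 0.103], [0.516, -0.251, 0.098], [0.542, -0.259, 0.105], [0.535, -0.253, 0.105], [0.529, -0.249, 0.104], [0.52, -0.25, 0.098], [0.512, -0.25, 0.093], [0.543, -0.258, 0.103], [0.538, -0.253, 0.103], [0.53, -0.252, 0.1], [0.522, -0.251, 0.095], [0.555, -0.257, 0.108], [0.545, -0.255, 0.103], [0.539, -0.252, 0.101], [0.531, -0.252, 0.096], [0.523, -0.251, 0.092], [0.554, -0.259, 0.102], [0.548, -0.256, 0.1], [0.541, -0.254, 0.098], [0.535, -0.25, 0.097], [0.559, -0.256, 0.104], [0.551, -0.256, 0.1], [0.545, -0.253, 0.098], [0.536, -0.255, 0.091], [0.563, -0.255, 0.104], [0.554, -0.256, 0.098], [0.547, -0.255, 0.094], [0.57, -0.258, 0.103], [0.562, -0.257, 0.099], [0.556, -0.254, 0.097], [0.58, -0.259, 0.105], [0.57, -0.257, 0.101], [0.562, -0.259, 0.094], [0.554, -0.259, 0.089], [0.579, -0.257, 0.103], [0.571, -0.258, 0.097], [0.563, -0.258, 0.091], [0.579, -0.258, 0.099], [0.572, -0.257, 0.095], [0.6, -0.26, 0.104]]
ring px [197.5 116.3] tip px [197.7 107.1] bend [196.   97.1]
```

View pics/h2.png

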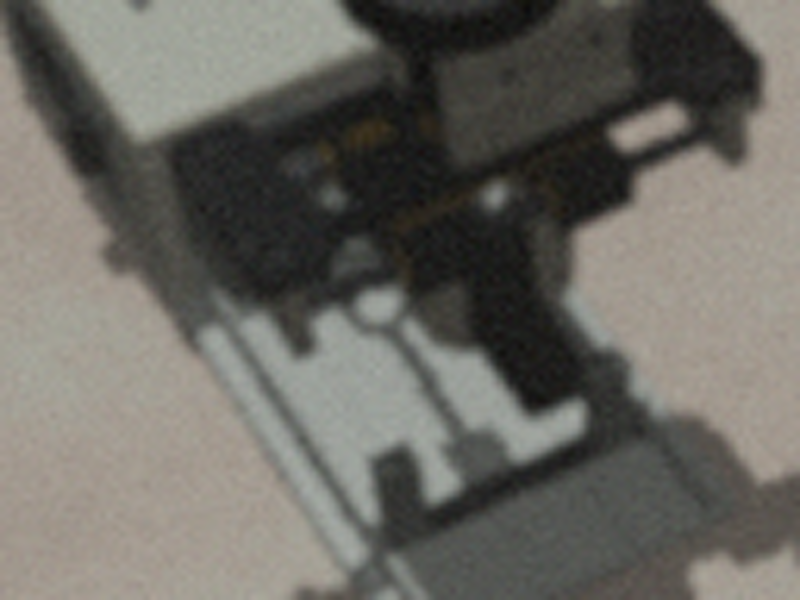

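Run:
```python
from h import *
f=np.mean([manip.get_image("scene")["frame"][90:138,160:224].astype(float) for _ in range(6)],0)
f=255*(np.clip(f/150,0,1))**.45
cv2.imwrite("pics/h3.png",cv2.resize(f.astype(np.uint8),(800,600),interpolation=cv2.INTER_CUBIC))
```

```text
(no output)
```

View pics/h3.png

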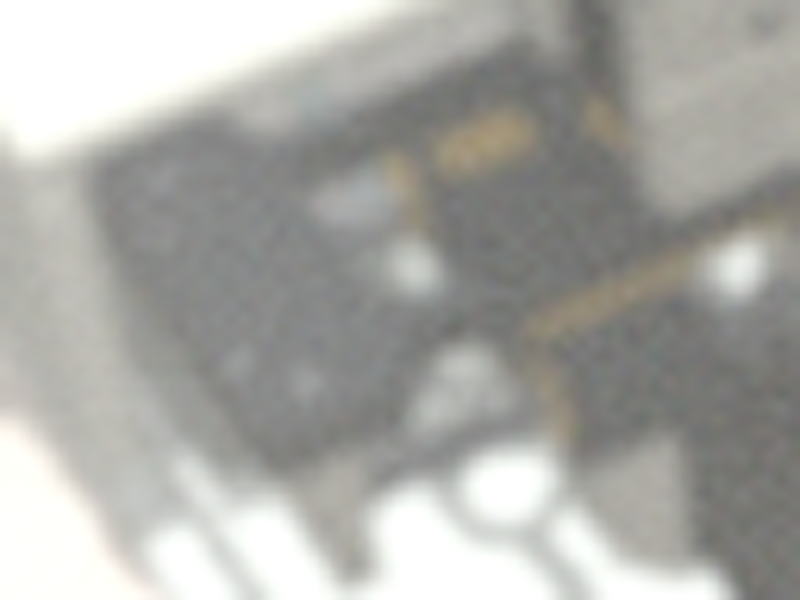

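The ring's near edge is at about (460,390) and its left edge at about (410,265), which agrees with the measured centre (0.551, -0.2185). The gripper hides the prong, so I'll line up and lower by feel.

Call:
move_arm --deltas '[[[-0.011, 0.0055, 0, 0, 0, 0, 1], [0, 0, 0.02, 0, 0, 0, 1], [0, 0, 0.02, 0, 0, 0, 1], [0, 0, 0.012, 0, 0, 0, 1], [0, 0, 0, 0, 0, 0, 1]]]'

```text
time_s: 9.1
tool_pos: [0.5668, -0.1094, 0.2575]
eef_rot: [-0.001, 0.757, 0.653, -0.001]
wrist_force: [-0.1, -0.8, -0.4]
grip_width: 0.26
finger_force: 55.0
```

```bash
python3 -c "
from h import *
plan([(.5672,-.1087,.235,81.6)],1)
print(manip.state()['wrist_force'])"
```

```text
now [ 0.5668 -0.1094  0.2575] 81.53 tilt [-3.e-03  9.e-04 -1.e+00]
0 [0.0015, 0.0006, 0.0451, 0.0, 0.0, -0.0004, 1.0]
[-0.14142985 -0.77245188 -0.39588068]
```

Call:
move_arm --deltas '[[[0.001, 0, 0.008, 0, 0, 0, 1], [0, 0, 0.008, 0, 0, 0, 1], [0, 0, 0, 0, 0, 0, 1]]]'

```text
time_s: 9.4
tool_pos: [0.5672, -0.1089, 0.2507]
eef_rot: [-0.0, 0.757, 0.653, -0.0]
wrist_force: [0.2, -0.3, -1.6]
grip_width: 0.256
finger_force: 55.0
```

Call:
move_arm --deltas '[[[0, 0, 0.008, 0, 0, 0, 1], [0, 0, 0.008, 0, 0, 0, 1], [0, 0, 0, 0, 0, 0, 1]]]'

```text
time_s: 9.7
tool_pos: [0.5671, -0.109, 0.2426]
eef_rot: [-0.0, 0.757, 0.653, -0.0]
wrist_force: [0.1, -0.1, -2.2]
grip_width: 0.257
finger_force: 55.0
```

Call:
move_arm --deltas '[[[0, 0, 0.008, 0, 0, 0, 1], [0, 0, 0.007, 0, 0, 0, 1], [0, 0, 0, 0, 0, 0, 1]]]'

```text
time_s: 10.0
tool_pos: [0.5671, -0.109, 0.2351]
eef_rot: [-0.0, 0.757, 0.653, -0.0]
wrist_force: [0.2, 0.1, -1.1]
grip_width: 0.259
finger_force: 55.0
```

Call:
move_arm --deltas '[[[0.006, 0, 0, 0, 0, 0, 1], [0.006, 0, 0, 0, 0, 0, 1], [0.006, 0, 0, 0, 0, 0, 1], [0.006, 0, 0, 0, 0, 0, 1], [0, 0, 0, 0, 0, 0, 1]]]'

```text
time_s: 10.5
tool_pos: [0.5692, -0.0967, 0.2358]
eef_rot: [0.0, 0.757, 0.653, 0.0]
wrist_force: [-0.0, -0.4, -1.4]
grip_width: 0.259
finger_force: 55.0
```

Call:
move_arm --deltas '[[[0.01, 0, 0, 0, 0, 0, 1], [0.01, 0, 0, 0, 0, 0, 1], [0.01, 0, 0, 0, 0, 0, 1]]]'

```text
time_s: 10.8
tool_pos: [0.5714, -0.082, 0.2357]
eef_rot: [0.0, 0.757, 0.653, -0.0]
wrist_force: [0.1, -2.1, -2.7]
grip_width: 0.257
finger_force: 55.0
```

Run:
```python
from h import *
print(manip.state()["wrist_force"],manip.state()["tool_pos"])
F=[manip.get_image("scene") for _ in range(4)]; P=cloud(F[0])
f=np.mean([i["frame"][90:138,160:224].astype(float) for i in F],0)
cv2.imwrite("pics/h4.png",cv2.resize((255*(np.clip(f/150,0,1))**.5).astype(np.uint8),(800,600),interpolation=cv2.INTER_CUBIC))
for d in manip.place_of("tray_eye","scene")[:2]: print(d["score"],d["position"],atz(F[-1],d["position"],.048))
```

```text
[ 0.08152052 -2.08806958 -2.67989032] [ 0.57136933 -0.08195449  0.23571711]
0.71 [200.9, 121.0] [ 0.55324513 -0.1998457   0.048     ]
```

View pics/h4.png

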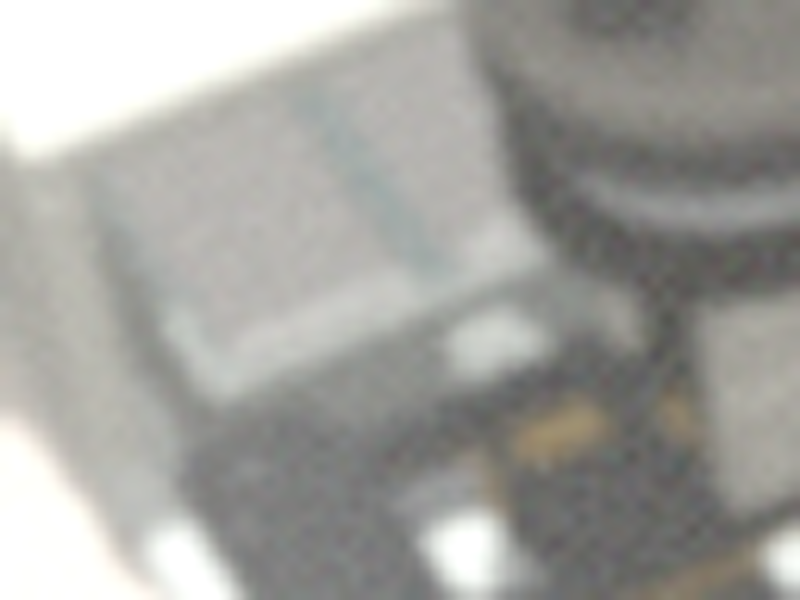

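The tray is sliding out, with its interior now visible at the hood mouth, and the drag is about 2 N. The measured upright faces put the stop about 140 mm before the mouth, so roughly 108 mm of travel remains.

Call:
move_arm --deltas '[[[0.014, 0, 0, 0, 0, 0, 1], [0.02, 0, 0, 0, 0, 0, 1], [0.02, 0, 0, 0, 0, 0, 1], [0.02, 0, 0, 0, 0, 0, 1], [0.02, 0, 0, 0, 0, 0, 1]]]'

```text
time_s: 11.55
tool_pos: [0.5783, -0.0348, 0.2357]
eef_rot: [0.0, 0.757, 0.653, -0.0]
wrist_force: [-0.6, -2.4, -1.8]
grip_width: 0.258
finger_force: 55.0
```

Call:
move_arm --deltas '[[[0.02, 0, 0, 0, 0, 0, 1], [0.02, 0, 0, 0, 0, 0, 1], [0.016, 0, 0, 0, 0, 0, 1], [0.01, 0, 0, 0, 0, 0, 1], [0.006, 0, 0, 0, 0, 0, 1]]]'

```text
time_s: 12.05
tool_pos: [0.5836, 0.0003, 0.2357]
eef_rot: [0.0, 0.757, 0.653, -0.0]
wrist_force: [-0.1, -3.3, -2.1]
grip_width: 0.258
finger_force: 55.0
```

Run:
```python
from h import *
s=manip.state();print(s["tool_pos"],s["wrist_force"], "s",(s["tool_pos"][:2]-[.5456,-.252])@[.146,.989])
im=manip.get_image("top"); f=im["frame"][150:240,250:370]
cv2.imwrite("pics/h5.png",cv2.resize((255*(np.clip(f/180.,0,1))**.6).astype(np.uint8),(800,600),interpolation=cv2.INTER_CUBIC))
for c in("scene","top"):
    P=cloud(manip.get_image(c))
    q=box(P,(.5,.63),(-.3,-.06),(.04,.064)); t=(q[:,:2]-[.5456,-.252])@[.146,.989]; print(c,len(q),np.histogram(t,np.arange(-.03,.2,.01))[0])
```

```text
[5.83585649e-01 2.97510259e-04 2.35658240e-01] [-0.07346362 -3.27012702 -2.0532051 ] s 0.25506814238480524
scene 1471 [  4   6 226  68 113 100 115 117 105 106  93  98  55  34 180  18  18   9
   0   0   0   0]
top 1170 [  0   8 209  24  91  91  94  96  98 101  99  66  73  83  37   0   0   0
   0   0   0   0]
```

View pics/h5.png

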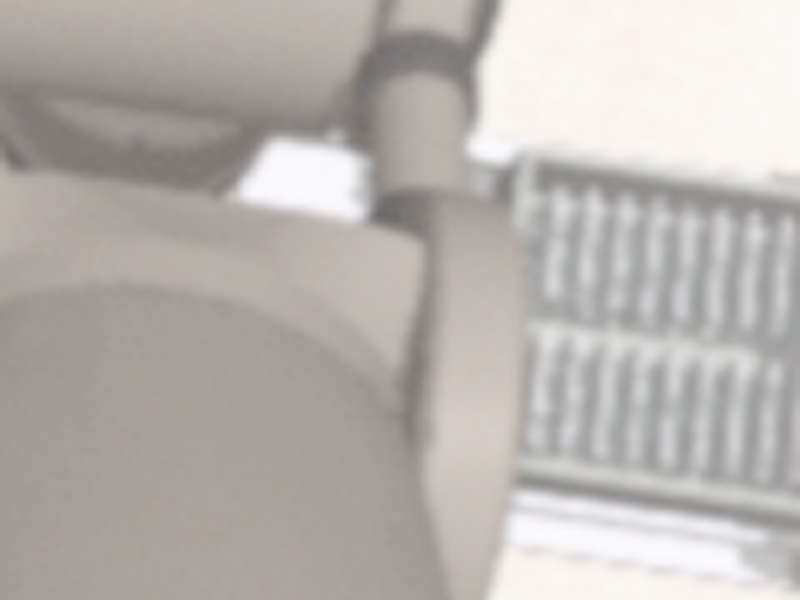

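The slide-filled tray is following. Its front edge is at s≈0.115 m, leaving about 25 mm to go, so I'll creep from here.

Call:
move_arm --deltas '[[[0.008, 0, 0, 0, 0, 0, 1], [0.008, 0, 0, 0, 0, 0, 1], [0.006, 0, 0, 0, 0, 0, 1], [0.004, 0, 0, 0, 0, 0, 1], [0.003, 0, 0, 0, 0, 0, 1]]]'

```text
time_s: 12.7
tool_pos: [0.5857, 0.0143, 0.2357]
eef_rot: [0.0, 0.757, 0.653, -0.0]
wrist_force: [-1.0, -2.2, -2.3]
grip_width: 0.259
finger_force: 55.0
```

Call:
move_arm --deltas '[[[0.003, 0, 0, 0, 0, 0, 1], [0.003, 0, 0, 0, 0, 0, 1], [0.003, 0, 0, 0, 0, 0, 1]]]'

```text
time_s: 13.0
tool_pos: [0.5863, 0.0186, 0.2357]
eef_rot: [0.0, 0.757, 0.653, -0.0]
wrist_force: [-0.2, -2.9, -1.8]
grip_width: 0.258
finger_force: 55.0
```

Call:
move_arm --deltas '[[[0.003, 0, 0, 0, 0, 0, 1], [0.002, 0, 0, 0, 0, 0, 1]]]'

```text
time_s: 13.2
tool_pos: [0.5867, 0.0211, 0.2357]
eef_rot: [-0.0, 0.757, 0.653, -0.0]
wrist_force: [-0.1, -2.4, -1.2]
grip_width: 0.26
finger_force: 55.0
```

Call:
move_arm --deltas '[[[0.002, 0, 0, 0, 0, 0, 1], [0.002, 0, 0, 0, 0, 0, 1]]]'

```text
time_s: 13.4
tool_pos: [0.587, 0.0231, 0.2357]
eef_rot: [0.0, 0.757, 0.653, -0.0]
wrist_force: [-0.7, -2.0, -0.4]
grip_width: 0.259
finger_force: 55.0
```

Call:
move_arm --deltas '[[[0.002, 0, 0, 0, 0, 0, 1], [0.002, 0, 0, 0, 0, 0, 1]]]'

```text
time_s: 13.6
tool_pos: [0.5873, 0.025, 0.2357]
eef_rot: [0.0, 0.757, 0.653, -0.0]
wrist_force: [-0.5, -1.7, -2.4]
grip_width: 0.257
finger_force: 55.0
```

Call:
move_arm --deltas '[[[0.002, 0, 0, 0, 0, 0, 1], [0.002, 0, 0, 0, 0, 0, 1]]]'

```text
time_s: 13.8
tool_pos: [0.5876, 0.027, 0.2357]
eef_rot: [0.0, 0.757, 0.653, -0.0]
wrist_force: [-0.6, -2.2, -1.9]
grip_width: 0.255
finger_force: 55.0
```

Call:
move_arm --deltas '[[[0.002, 0, 0, 0, 0, 0, 1], [0.002, 0, 0, 0, 0, 0, 1]]]'

```text
time_s: 14.0
tool_pos: [0.5879, 0.029, 0.2357]
eef_rot: [0.0, 0.757, 0.653, -0.0]
wrist_force: [-0.9, -4.5, -2.7]
grip_width: 0.255
finger_force: 55.0
```

Call:
move_arm --deltas '[[[0.001, 0, 0, 0, 0, 0, 1]]]'

```text
time_s: 14.1
tool_pos: [0.5879, 0.0292, 0.2356]
eef_rot: [0.0, 0.757, 0.653, -0.0]
wrist_force: [-0.9, -4.9, -2.3]
grip_width: 0.257
finger_force: 55.0
```

Call:
move_arm --deltas '[[[0.001, 0, 0, 0, 0, 0, 1]]]'

```text
time_s: 14.2
tool_pos: [0.588, 0.0293, 0.2356]
eef_rot: [0.0, 0.757, 0.653, -0.001]
wrist_force: [-0.2, -8.0, -1.8]
grip_width: 0.257
finger_force: 55.0
```

Call:
move_arm --deltas '[[[0.0008, 0, 0, 0, 0, 0, 1], [0, 0, 0, 0, 0, 0, 1]]]'

```text
time_s: 14.4
tool_pos: [0.588, 0.0295, 0.2355]
eef_rot: [0.0, 0.757, 0.653, -0.001]
wrist_force: [0.1, -6.8, -2.1]
grip_width: 0.256
finger_force: 55.0
```

Call:
move_arm --deltas '[[[0.001, 0, 0, 0, 0, 0, 1], [0, 0, 0, 0, 0, 0, 1]]]'

```text
time_s: 14.6
tool_pos: [0.588, 0.0296, 0.2354]
eef_rot: [0.001, 0.757, 0.653, -0.001]
wrist_force: [-1.4, -10.2, -3.8]
grip_width: 0.258
finger_force: 55.0
```

Call:
move_arm --deltas '[[[0, 0, 0, 0, 0, 0, 1], [0, 0, 0, 0, 0, 0, 1], [0, 0, 0, 0, 0, 0, 1]]]'

```text
time_s: 14.9
tool_pos: [0.5881, 0.0296, 0.2354]
eef_rot: [0.001, 0.757, 0.653, -0.001]
wrist_force: [-1.0, -9.3, -2.8]
grip_width: 0.258
finger_force: 55.0
```

Call:
move_arm --deltas '[[[0.0005, 0, 0, 0, 0, 0, 1], [0, 0, 0, 0, 0, 0, 1], [0, 0, 0, 0, 0, 0, 1], [0, 0, 0, 0, 0, 0, 1], [0, 0, 0, 0, 0, 0, 1]]]'

```text
time_s: 15.4
tool_pos: [0.5881, 0.0297, 0.2354]
eef_rot: [0.001, 0.757, 0.653, -0.001]
wrist_force: [-1.4, -10.1, -3.1]
grip_width: 0.258
finger_force: 55.0
```

Call:
move_arm --deltas '[[[0, 0, 0, 0, 0, 0, 1], [0, 0, 0, 0, 0, 0, 1], [-0.004, 0, 0, 0, 0, 0, 1], [-0.005, 0, 0, 0, 0, 0, 1], [-0.004, 0, 0, 0, 0, 0, 1]]]'

```text
time_s: 15.9
tool_pos: [0.5873, 0.0248, 0.2358]
eef_rot: [-0.0, 0.757, 0.653, 0.0]
wrist_force: [-0.5, -0.3, -0.1]
grip_width: 0.256
finger_force: 55.0
```

Call:
move_arm --deltas '[[[0, 0, 0, 0, 0, 0, 1], [0, 0, 0, 0, 0, 0, 1]]]'

```text
time_s: 16.1
tool_pos: [0.5872, 0.0248, 0.2358]
eef_rot: [0.0, 0.757, 0.653, 0.0]
wrist_force: [0.1, 0.3, -1.0]
grip_width: 0.257
finger_force: 55.0
```

Call:
move_arm --deltas '[[[0, 0, -0.006, 0, 0, 0, 1], [0, 0, -0.008, 0, 0, 0, 1], [0, 0, -0.01, 0, 0, 0, 1]]]'

```text
time_s: 16.4
tool_pos: [0.5873, 0.0247, 0.2481]
eef_rot: [0.0, 0.757, 0.653, 0.0]
wrist_force: [1.0, 0.5, -0.8]
grip_width: 0.258
finger_force: 55.0
```

Call:
move_arm --deltas '[[[0, 0, -0.01, 0, 0, 0, 1], [0, 0, -0.016, 0, 0, 0, 1], [0, 0, -0.03, 0, 0, 0, 1], [0, 0, -0.04, 0, 0, 0, 1], [0, 0, -0.04, 0, 0, 0, 1]]]'

```text
time_s: 16.9
tool_pos: [0.5871, 0.0246, 0.3169]
eef_rot: [0.0, 0.757, 0.653, -0.0]
wrist_force: [0.6, -0.4, -1.6]
grip_width: 0.256
finger_force: 55.0
```

Run:
```python
from h import *
im=manip.get_image("scene")
f=im["frame"][70:220,140:340]
cv2.imwrite("pics/h6.png",cv2.resize((255*(np.clip(f/180.,0,1))**.6).astype(np.uint8),(800,600),interpolation=cv2.INTER_CUBIC))
P=cloud(im); q=box(P,(.5,.63),(-.12,.06),(.065,.16)); 
t=(q[:,:2]-[.5456,-.252])@[.146,.989]; n=(q[:,:2]-[.5456,-.252])@[.989,-.146]; o=np.argsort(t); print(np.c_[t,n,q[:,2]][o].round(3)[:60:2].tolist())
plan([(.51,.15,.315,87),(.4655,.3423,.315,92.7),(.4655,.3423,.235,92.7)],1)
```

```text
[[0.166, 0.004, 0.152], [0.168, 0.002, 0.153], [0.17, 0.0, 0.154], [0.17, 0.003, 0.153], [0.171, -0.001, 0.155], [0.172, -0.0, 0.153], [0.173, 0.005, 0.154], [0.175, -0.001, 0.152], [0.176, 0.004, 0.156], [0.258, -0.011, 0.159], [0.272, 0.03, 0.158], [0.276, 0.03, 0.159], [0.282, 0.031, 0.16], [0.287, 0.013, 0.147], [0.287, 0.03, 0.152], [0.288, 0.014, 0.155], [0.288, -0.019, 0.143], [0.288, -0.019, 0.15], [0.289, 0.014, 0.139], [0.289, -0.021, 0.145], [0.289, 0.014, 0.153], [0.289, 0.014, 0.16], [0.289, -0.023, 0.155], [0.29, -0.021, 0.153], [0.29, 0.019, 0.157], [0.29, 0.012, 0.159], [0.29, 0.02, 0.144], [0.29, 0.017, 0.149], [0.29, 0.022, 0.146], [0.29, 0.026, 0.159]]
now [0.588  0.0246 0.3206] 81.54 tilt [ 6.2e-03 -6.0e-04 -1.0e+00]
0 [0.0563, -0.0478, 0.0028, 0.0, 0.0, -0.0076, 1.0]
1 [0.0574, -0.0464, 0.0028, 0.0, 0.0, -0.0076, 1.0]
2 [0.0585, -0.045, 0.0028, 0.0, 0.0, -0.0076, 1.0]
3 [0.0595, -0.0436, 0.0028, 0.0, 0.0, -0.0076, 1.0]
4 [0.0759, -0.0218, -0.0, 0.0, 0.0, -0.0063, 1.0]
5 [0.0763, -0.0203, -0.0, 0.0, 0.0, -0.0063, 1.0]
6 [0.0767, -0.0188, -0.0, 0.0, 0.0, -0.0063, 1.0]
7 [0.077, -0.0172, -0.0, 0.0, 0.0, -0.0063, 1.0]
8 [0.0774, -0.0157, -0.0, 0.0, 0.0, -0.0063, 1.0]
9 [0.0, 0.0, 0.08, 0.0, 0.0, -0.0, 1.0]
10 [0.0, 0.0, 0.08, 0.0, 0.0, -0.0, 1.0]
```

View pics/h6.png

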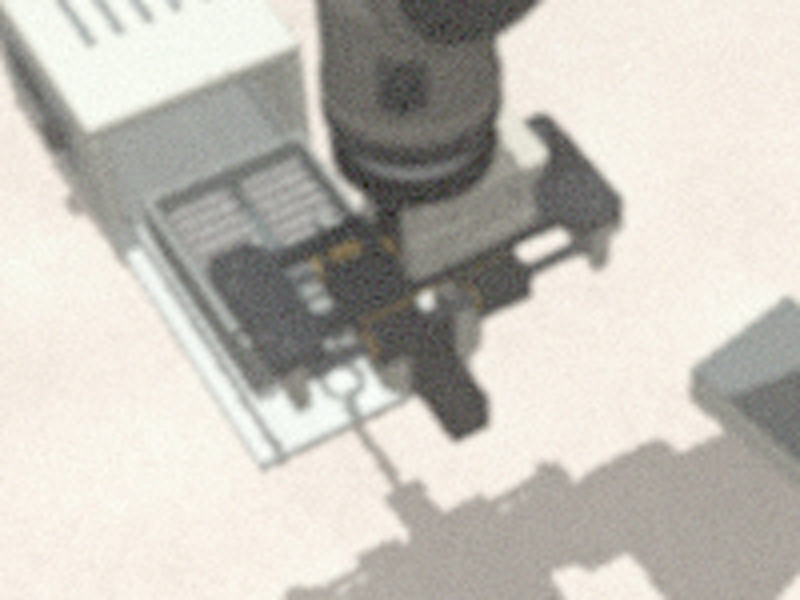

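The tray stands clear of the hood with a gap behind it, and the hook is free and nearly level. I'm returning it to the rest.

Call:
move_arm --deltas '[[[0.04, -0.034, 0.002, 0, 0, -0.008, 1], [0.057, -0.047, 0.002, 0, 0, -0.008, 1], [0.058, -0.045, 0.003, 0, 0, -0.008, 1], [0.059, -0.044, 0.003, 0, 0, -0.008, 1], [0.07, -0.022, 0, 0, 0, -0.006, 1]]]'

```text
time_s: 17.45
tool_pos: [0.5032, 0.1764, 0.3105]
eef_rot: [-0.0, 0.717, 0.697, -0.001]
wrist_force: [1.0, 0.5, -1.8]
grip_width: 0.257
finger_force: 55.0
```

Call:
move_arm --deltas '[[[0.076, -0.021, 0, 0, 0, -0.006, 1], [0.076, -0.02, 0, 0, 0, -0.006, 1], [0.076, -0.018, 0, 0, 0, -0.006, 1], [0.05, -0.01, 0, 0, 0, -0.006, 1], [0.02, -0.005, 0, 0, 0, 0, 1]]]'

```text
time_s: 17.95
tool_pos: [0.4668, 0.3268, 0.3106]
eef_rot: [-0.0, 0.689, 0.725, 0.0]
wrist_force: [-0.0, -0.5, -2.0]
grip_width: 0.254
finger_force: 55.0
```

```bash
python3 -c "
from h import *
plan([(.4655,.3423,.245,92.7)],1)"
```

```text
now [0.4668 0.3268 0.3106] 92.86 tilt [ 2.e-04  5.e-04 -1.e+00]
0 [0.0156, -0.0005, 0.0656, 0.0, 0.0, 0.0004, 1.0]
1 [0.0156, -0.0005, 0.0656, 0.0, 0.0, 0.0004, 1.0]
```

Call:
move_arm --deltas '[[[0.031, -0.001, 0.02, 0, 0, 0.001, 1], [0, 0, 0.04, 0, 0, 0, 1], [0, 0, 0.04, 0, 0, 0, 1], [0, 0, 0.03, 0, 0, 0, 1], [0, 0, 0, 0, 0, 0, 1]]]'

```text
time_s: 18.45
tool_pos: [0.4662, 0.3392, 0.2428]
eef_rot: [-0.001, 0.692, 0.722, -0.003]
wrist_force: [0.1, 0.6, -1.6]
grip_width: 0.257
finger_force: 55.0
```

```bash
python3 -c "
from h import *
plan([(.4655,.3423,.225,92.7)],1)"
```

```text
now [0.4662 0.3392 0.2428] 92.43 tilt [-0.0046 -0.0028 -1.    ]
0 [0.0063, -0.0011, 0.0357, 0.0, 0.0, -0.0015, 1.0]
```

Call:
move_arm --deltas '[[[0, 0, 0.01, 0, 0, 0, 1], [0, 0, 0, 0, 0, 0, 1], [0, 0, 0, 0, 0, 0, 1]]]'

```text
time_s: 18.75
tool_pos: [0.4668, 0.34, 0.2413]
eef_rot: [0.0, 0.692, 0.722, 0.001]
wrist_force: [-0.2, -0.1, -1.0]
grip_width: 0.256
finger_force: 55.0
```

Call:
move_arm --deltas '[[[0.0045, -0.002, 0.01, 0, 0, -0.0015, 1], [0, 0, 0.01, 0, 0, 0, 1], [0, 0, 0.006, 0, 0, 0, 1], [0, 0, 0, 0, 0, 0, 1]]]'

```text
time_s: 19.15
tool_pos: [0.4652, 0.3422, 0.227]
eef_rot: [-0.0, 0.69, 0.724, -0.001]
wrist_force: [-0.1, -0.6, -2.2]
grip_width: 0.257
finger_force: 55.0
```

Call:
move_arm --deltas '[[[0, 0, 0.003, 0, 0, 0, 1], [0, 0, 0, 0, 0, 0, 1]]]'

```text
time_s: 19.35
tool_pos: [0.4654, 0.3423, 0.2261]
eef_rot: [0.0, 0.69, 0.724, -0.0]
wrist_force: [-0.7, 0.4, -1.4]
grip_width: 0.258
finger_force: 55.0
```

Call:
move_arm --deltas '[[[0, 0, 0.002, 0, 0, 0, 1], [0, 0, 0, 0, 0, 0, 1]]]'

```text
time_s: 19.55
tool_pos: [0.4654, 0.3423, 0.2251]
eef_rot: [0.0, 0.69, 0.724, -0.0]
wrist_force: [0.2, 0.4, -1.6]
grip_width: 0.254
finger_force: 55.0
```

Back at the original pose, so I'll release gently and retreat upward.

Call:
move_arm --deltas '[[[0, 0, 0, 0, 0, 0, 0], [0, 0, 0, 0, 0, 0, 0], [0, 0, 0, 0, 0, 0, 0], [0, 0, 0, 0, 0, 0, -0.5], [0, 0, 0, 0, 0, 0, -0.5]]]' --force 20

```text
time_s: 20.05
tool_pos: [0.4654, 0.3423, 0.2252]
eef_rot: [0.0, 0.69, 0.724, 0.0]
wrist_force: [-0.2, -0.2, 0.1]
grip_width: 0.625
finger_force: 0.0
```

Call:
move_arm --deltas '[[[0, 0, 0, 0, 0, 0, -0.5], [0, 0, 0, 0, 0, 0, -0.5], [0, 0, 0, 0, 0, 0, -0.5]]]'

```text
time_s: 20.35
tool_pos: [0.4654, 0.3423, 0.2251]
eef_rot: [0.0, 0.69, 0.724, -0.0]
wrist_force: [0.0, 0.0, 0.8]
grip_width: 0.749
finger_force: 0.0
```

Call:
move_arm --deltas '[[[0, 0, -0.04, 0, 0, 0, -0.5], [0, 0, -0.07, 0, 0, 0, -0.5], [0, 0, -0.08, 0, 0, 0, -0.5], [0, 0, -0.08, 0, 0, 0, -0.5], [-0.06, 0, -0.06, 0, 0, 0, -0.5]]]'

```text
time_s: 20.85
tool_pos: [0.4666, 0.314, 0.3928]
eef_rot: [0.0, 0.689, 0.725, 0.002]
wrist_force: [0.7, -0.8, 0.9]
grip_width: 0.748
finger_force: 0.0
```

Call:
move_arm --deltas '[[[-0.08, 0, 0, 0, 0, 0, -0.5], [-0.08, 0, 0, 0, 0, 0, -0.5], [-0.08, 0, 0, 0, 0, 0, -0.5], [-0.06, 0, 0, 0, 0, 0, -0.5], [0, 0, 0, 0, 0, 0, -0.5]]]'

```text
time_s: 21.35
tool_pos: [0.4743, 0.1597, 0.3904]
eef_rot: [0.0, 0.691, 0.723, -0.0]
wrist_force: [-0.4, 1.0, -0.3]
grip_width: 0.753
finger_force: 0.0
```

Run:
```python
from h import *
for c in("scene","top"):
    im=manip.get_image(c); P=cloud(im)
    print(c,"handle",rect(box(P,(.4,.53),(.26,.42),(.064,.08))),"rod",rect(box(P,(.4,.53),(.2,.275),(.045,.064))))
    q=box(P,(.48,.65),(-.3,-.02),(.04,.064)); t=(q[:,:2]-[.5456,-.252])@[.146,.989]; print(np.histogram(t,np.arange(-.03,.2,.01))[0])
    for n in("reagent","jar","slide_box"):
        for d in manip.place_of(n,c)[:1]: print(n,np.round(atz(im,d["position"],0),3))
    if c=="scene": cv2.imwrite("pics/end.png",cv2.resize(im["frame"],(800,600)))
print(manip.state()["wrist_force"])
```

```text
scene handle (591, array([0.4671, 0.3296]), array([0.0268, 0.1224]), 2.26, 'z', np.float64(0.0701)) rod (93, array([0.4712, 0.2514]), array([0.0082, 0.0463]), 3.32, 'z', np.float64(0.06))
[ 16  20  49   4   0 242  86  96 108 121 125 126 129 127 132 105  36 236
  97  26  30  10]
reagent [0.709 0.203 0.   ]
slide_box [0.364 0.11  0.   ]
top handle (284, array([0.4643, 0.3335]), array([0.0175, 0.0938]), 3.92, 'z', np.float64(0.071)) rod (0, array([0., 0.]), array([0., 0.]), 0.0, 'z', np.float64(nan))
[  0   8  34   0   0 197  57  84  93 100  91 106  96  86  87  66  47 177
  98  31  30  11]
reagent [0.709 0.218 0.   ]
jar [0.672 0.375 0.   ]
slide_box [0.374 0.104 0.   ]
[0.20186234 0.50758216 0.05032389]
  return _methods._mean(a, axis=axis, dtype=dtype,
  ret = ret.dtype.type(ret / rcount)
```

View pics/end.png

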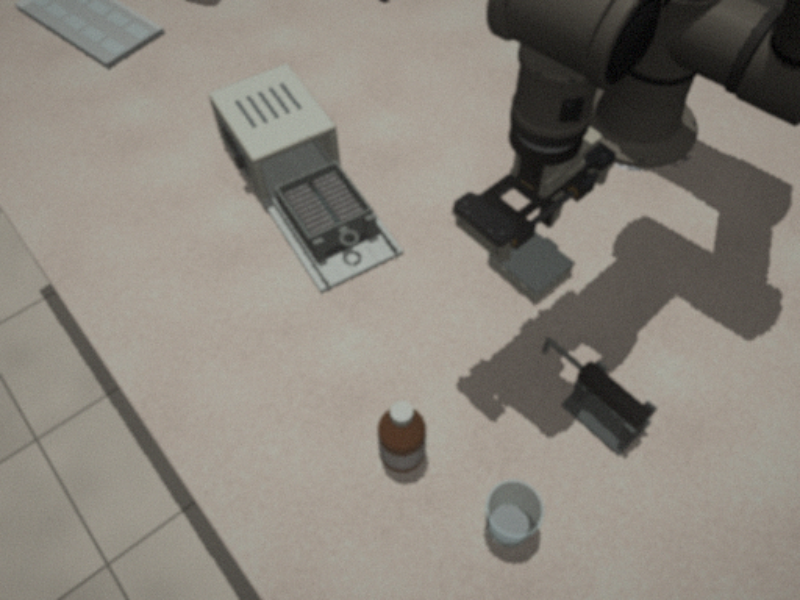

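The final view shows the tray at the stop, its rear edge about 20 mm outside the hood. The hook lies level on its rest at about (610,395), and the bottle, jar and slide box haven't moved.

```bash
python3 -c "
from station import manip
print(manip.finish_job())"
```

```text
the job is handed in; nothing more can be done
None
```

The job is done and handed in: the tray was pulled to the end stop, held there at about 10 N for more than half a second and unhooked clear of the hood, the hook is back on its rest, and the bottle, jar and slide box are where they stood.

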